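# Set the guarded trim knob

### The arm

A 7-joint arm with a two-finger parallel gripper is mounted at the origin on a cart in front of the work surface, level with it; the furniture and walls round the work are solid. World frame = base frame: x ahead of the robot, y to its left, z up, the work surface at z = 0. Lengths are in mm, angles in rad, forces in N, time in s.
With the tool pointing down it reaches from about 425 to 875 mm from the base axis. Payload 8.4 kg.
Tool frame: the origin (TCP) lies at the very end of the fingers, on their centre line; the grasp point (between the pads) lies 19 mm behind it; z points along the fingers, x is the direction in which the jaws open and shut, and the axes are right-handed (so a half turn about z gives the same grasp; the last joint's range is limited). The gripper opens to 87 mm and grips with 3 to 60 N. Pads are 19 mm wide; open, the fingers measure 117 mm over their backs; the gripper's body (75 mm by 190 mm) begins 51 mm behind the grasp point.
Start: joints at [-1.351, 0.333, 0.04, 1.465, -0.013, 1.343, -0.059], TCP at [203.728, 617.218, 222.546] pointing down, gripper open.
Joint ranges: [-2.58, 2.58], [-0.38, 2.09], [-1.3, 1.39], [0.25, 2.4], [-1.5, 4.64], [0.08, 2.09], [-2.65, 2.65]. Speed limits (rad/s): [2.22, 2.22, 2.79, 2.79, 3.14, 3.14, 3.14].

### API

Orientations are given as a unit quaternion [x, y, z, w].
In Python, from bench import * gives the robot as it stands.
- The arm moves only by the tool carry_out, never from a script. Its arguments are lists of equal length, an entry for each row: "dr": the turn, a rotation vector about the world's x, y, z in rad, a list of three; "translation": the shift along the world's x, y, z in mm, a list of three; "jaw": the closure, from 0 (fully open) to 1 (shut). In form: {"dr": [[ax, ay, az], ...], "translation": [[dx, dy, dz], ...], "jaw": [jaw, ...]}. A call has exactly 5 rows; each row shifts and turns the pose as measured when the row begins; what a row does not reach is not made up. A row lasts 1/10 s, in which the tool goes at most 50 mm and 8.59 degrees, less where a joint would pass 70% of its speed; a pose out of reach is approached as far as the arm can. A call is refused whole if a number of a shift passes 50 or a number of a turn 0.15, either way. A call with a gripper value outside its range is refused whole. The fingers move at their own pace and stop on an object; "newtons" is the grip in N (left out, the last holds). Time passes only in rows, so rows that do not move let the fingers close, or fill a call up. It gives the time, the measured TCP pose, the force and the opening at its end, in the units of the state.
- get_state(): the state, without advancing time (a new reading comes with each control period).
- capture(name): name is "side" or "top" or "wrist"; returns the picture (420x560x3 uint8, red, green, blue); there is no depth.
- camera_model(name): a dict with "fx", "fy", "cx", "cy" (pixels), "D" ([k1, k2, p1, p2, k3] as OpenCV has them; the pictures are not rectified), "eye" and "attitude" of the camera in the world; the wrist camera has in their place "hand_eye" (4x4, takes a point from camera to tool coordinates, whose origin is the TCP and whose axes are the tool frame's). Camera axes: x right, y down, z forward; pixel columns grow to the right and rows downward; lengths in mm; the calibration is good to about 2 mm. A picture is of the moment at which its call begins: read the wrist's pose just before it. camera_model takes no time and is no camera call.
- hand_in(): hands the job in, once; it reports no verdict.
The state is a dict: "time_s": time; "joint_pos": joint angles; "qvel": joint speeds; "joint_efforts": joint torques, N m; "position": TCP position; "tool_rot": TCP orientation; "ft_force": force on the tool from outside, world axes, zero at the start; "wrist_torque": the same for the moment, N m; "opening": opening from 0.0 (shut) to 1.0 (fully open).
Only numpy, scipy, OpenCV 4.12 (cv2) and the standard library are available. Lean on these libraries where they do the work, as an engineer would, in place of code of your own. Each camera call takes 0.05 s, during which the arm holds its last target.

### The job

On the grey control box, flip the hinged guard cover right over to the back so that it stays open by itself. Then turn the knob that was under it clockwise until its pointer stands on the one long tick mark, and leave the cover open. Do not turn the other knob, which has no cover.

Things in the scene. Friction and masses are not known exactly. Their poses are not given: they have to be found in the camera images.
- control_box: Fixed low grey bench box with white level top panel, 130 (x) x 210 (y) x 60 mm high. Origin: centre of underside; x from its front (robot side) to its rear, y to its left, z up. On the panel two like knobs on black dials: left one under the guard cover, right one (x +22, y -58 mm) uncovered. Each dial has short white ticks and one long one on the far side of the knob (box +x).
- guard_cover (a joint): Hinge of the grey hood (86 x, 82 y, 42 mm high, 70 g) over the left knob; axis along box y at x +67, z +60 mm (rear top edge). Rad: 0 shut on the panel; grows as the front is swung up and back over; 2.9 = stop, hood upside down behind the box, clear of the panel. No spring: below about 1.0 it falls shut, beyond about 1.2 it falls slowly (under 2 s) open to the stop.
- cover_tab (a point): Grip point in the cover's tab, 28 mm ahead of the hood's front face; moves with the cover. Shut: box x -47, y +48, z +98 mm. The tab is 24 mm wide (y), 8 mm thick (z), sticks out 38 mm from the hood's front top edge, 34 mm above the panel. Pinch it across its width from above (it turns between the fingers as the cover swings) or push it up from below.
- trim_grip (a point): Grip point on the axis of the left, covered knob: box x +22, y +48, z +88 mm, 28 mm above the panel. The knob is an upright grey bar 34 mm long, 12 mm thick, its top 34 mm above the panel, on a round foot of radius 16 mm whose top is 7 mm above the panel. A white line on top and on one end marks the pointer end. Site y axis: along the bar to the pointer end.
- trim_knob (a joint): Angle of the left, covered knob, rad, growing clockwise from above. 0: pointer end to the box's left (+y); 1.57: to the box's rear (+x), on the long tick. Starts at 0.25 to 0.75, stops at 0 and 2.6, stays where it is left (friction about 0.03 Nm).
- open_knob (a joint): Angle of the uncovered right knob (same shape, sense and zero as the other), rad. To be left alone.

How it is judged:
By the outcome, as a careful person would: the job done as asked, in the order asked, and still so for the second after the job is handed in, with the robot touching nothing.
It also fails if it takes over 51 s, if anything falls off the work surface, if the arm or the gripper's body presses on something with over 40 N, if the wrist force passes 120 N, or if a joint passes its speed limit or range.

## Working session

There is one attempt and no reset: what is moved stays moved. The work goes in short steps, Python scripts to look and compute and a tool call to move; the robot and the scene stay as the last step left them, time stands still between calls to the robot, and variables do not carry over. Pictures are saved under pics/ and viewed, and the job is handed in when it is done.

Besides the shell and the picture viewer there is one more tool, called after "Request:" as a command line: name --argument value ..., lists and objects as JSON in quotes. carry_out: Moves the arm, as the interface text tells. Its arguments: {"type":"object","properties":{"dr":{"type":"array","items":{"type":"array","items":{"type":"number"}}},"translation":{"type":"array","items":{"type":"array","items":{"type":"number"}}},"jaw":{"type":"array","items":{"type":"number"}},"newtons":{"type":"number"}},"required":["dr","translation","jaw"]}

```bash
ls; mkdir -p pics
python3 - <<'E'
from bench import *
import cv2
s=get_state();print(s)
for n in ["side","top","wrist"]:
    im=capture(n); cv2.imwrite(f"pics/{n}0.png",im[:,:,::-1]); print(n,camera_model(n))
E
```

```text
pics
{'time_s': 0.0, 'joint_pos': array([-1.35120048,  0.33385137,  0.03987175,  1.46628555, -0.01342168,
        1.3432762 , -0.05848426]), 'qvel': array([-0.00069946, -0.00046518, -0.00049535,  0.00061606, -0.00014004,
       -0.00049838,  0.00043476]), 'joint_efforts': array([-4.93260063e-05, -6.56338048e+01,  1.33513290e+00, -4.03813183e+01,
       -5.98367094e-02,  4.41244687e-02,  1.49456005e-04]), 'position': array([203.59803263, 616.79841189, 221.69072162]), 'tool_rot': array([ 8.10378591e-01,  5.85906081e-01, -6.04948334e-04,  4.88026548e-04]), 'ft_force': array([-0.4666871 , -0.18989146,  0.68029941]), 'wrist_torque': array([ 0.00235744, -0.03372012,  0.05082356]), 'opening': 0.9981114656928644}
side {'fx': 421.8898565029103, 'fy': 421.8898565029103, 'cx': 275.1614943807345, 'cy': 204.14652268742822, 'D': array([-0.11800215,  0.        ,  0.        ,  0.        ,  0.        ]), 'eye': array([ 237.55317128, -367.76476435,  530.91998981]), 'attitude': array([ 0.85983204, -0.14749463,  0.095864  , -0.47931648])}
top {'fx': 418.55381191108256, 'fy': 418.55381191108256, 'cx': 284.5873821917754, 'cy': 213.64645131529633, 'D': array([0.0060683, 0.       , 0.       , 0.       , 0.       ]), 'eye': array([432.97627904, 316.67824435, 916.83161851]), 'attitude': array([-0.70404534,  0.7084262 , -0.04553696,  0.01946447])}
wrist {'fx': 314.1418279017756, 'fy': 314.1418279017756, 'cx': 277.3339477349972, 'cy': 216.15136808313, 'D': array([-0.06896261,  0.        ,  0.        ,  0.        ,  0.        ]), 'hand_eye': array([[ 9.99999864e-01, -2.03688796e-04,  4.79771171e-04,
        -3.07727430e-01],
       [ 7.26486305e-05,  9.65963056e-01,  2.58680052e-01,
        -7.08777738e+01],
       [-5.16131455e-04, -2.58679982e-01,  9.65962939e-01,
        -1.61711949e+02],
       [ 0.00000000e+00,  0.00000000e+00,  0.00000000e+00,
         1.00000000e+00]])}
```

View pics/side0.png

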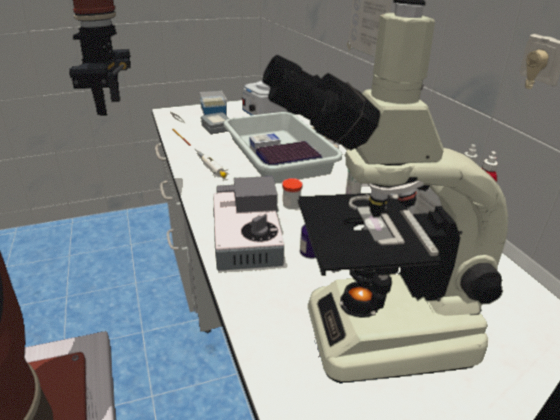

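View pics/top0.png

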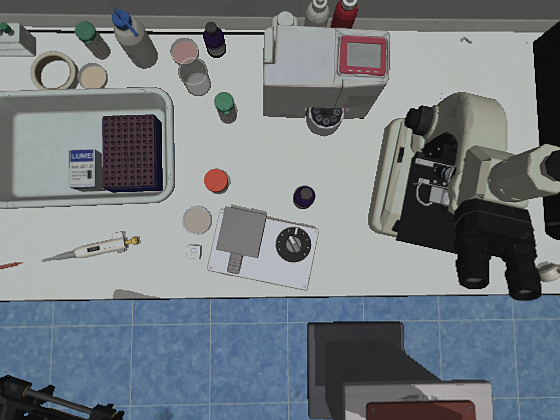

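View pics/wrist0.png

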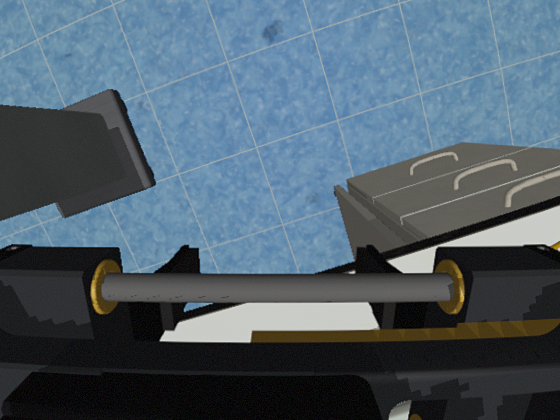

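Run:
```python
import cv2
im=cv2.imread("pics/top0.png"); c=im[165:305,170:345]; cv2.imwrite("pics/top0c.png",cv2.resize(c,None,fx=4.5,fy=4.2,interpolation=cv2.INTER_CUBIC)[:600,:800])
im=cv2.imread("pics/side0.png"); c=im[165:285,190:350]; cv2.imwrite("pics/side0c.png",cv2.resize(c,None,fx=5,fy=5,interpolation=cv2.INTER_CUBIC))
```

```text
(no output)
```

View pics/top0c.png

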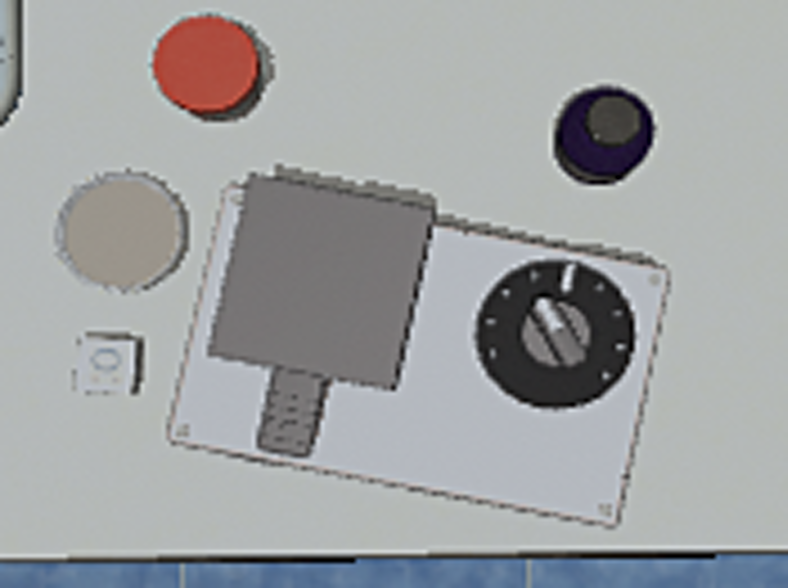

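View pics/side0c.png

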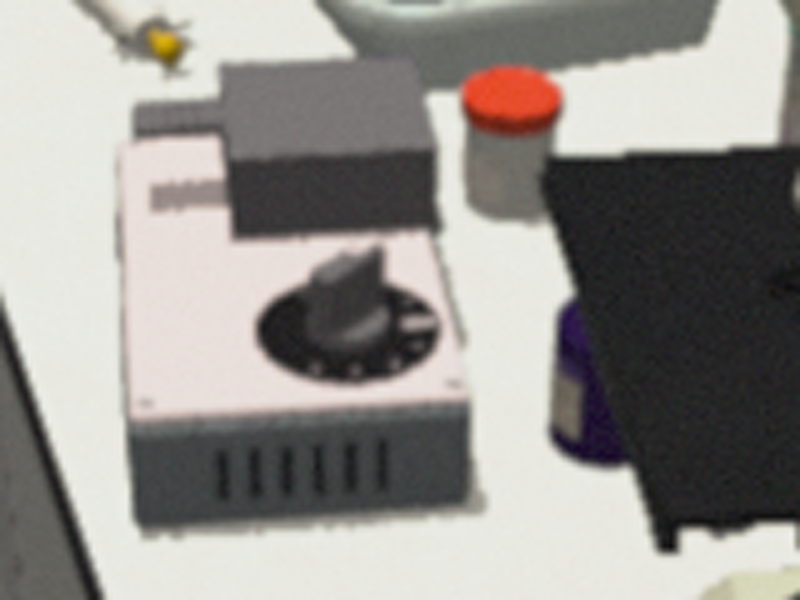

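```bash
cat > h.py <<'E'
import numpy as np, cv2
from scipy.spatial.transform import Rotation as R
from bench import *
def K(m): return np.array([[m['fx'],0,m['cx']],[0,m['fy'],m['cy']],[0,0,1]])
def pose(name,s=None):
    m=camera_model(name)
    if 'eye' in m:
        return m,R.from_quat(m['attitude']).as_matrix(),np.array(m['eye'])
    H=np.array(m['hand_eye']);Rt=R.from_quat(s['tool_rot']).as_matrix()
    return m,Rt@H[:3,:3],Rt@H[:3,3]+s['position']
def ray(name,px,z,s=None):
    m,A,e=pose(name,s)
    u=cv2.undistortPoints(np.array(px,float).reshape(-1,1,2),K(m),np.array(m['D'])).reshape(-1,2)
    d=np.c_[u,np.ones(len(u))]@A.T
    return e+d*((z-e[2])/d[:,2])[:,None]
def proj(name,P,s=None):
    m,A,e=pose(name,s)
    P=np.atleast_2d(P)
    c=(P-e)@A
    return cv2.projectPoints(c,np.zeros(3),np.zeros(3),K(m),np.array(m['D']))[0].reshape(-1,2)
def fit(B,W):
    B=np.array(B,float)[:,:2];W=W[:,:2];b=B.mean(0);w=W.mean(0)
    U,_,V=np.linalg.svd((B-b).T@(W-w)); Rm=(U@V).T
    return Rm,w-Rm@b,np.linalg.norm((B-b)@Rm.T+w-W,axis=1)
E
python3 - <<'E'
from h import *
X=np.array([(222,183),(668,264),(617,526),(170,440)],float)
px=np.c_[170+X[:,0]/4.5,165+X[:,1]/4.2]
W=ray("top",px,60);B=[(65,105),(65,-105),(-65,-105),(-65,105)]
Rm,t,e=fit(B,W);print(W,Rm,t,e,np.degrees(np.arctan2(Rm[1,0],Rm[0,0])))
def b2w(p): p=np.array(p,float);return np.r_[Rm@p[:2]+t,p[2]]
for n,p in dict(tab=(-47,48,98),knob=(22,48,88),open=(22,-58,94),openfoot=(22,-58,60)).items():
    w=b2w(p);print(n,w,proj("top",w),proj("side",w))
for p in [(65,-105,60),(-65,-105,60),(-65,105,60)]:print('side',proj("side",b2w(p)))
r=ray("top",[(216.2,180.5)],55)[0];print('red',r,Rm.T@(r[:2]-t))
r=ray("top",[(197,219.5)],40)[0];print('disc',r,Rm.T@(r[:2]-t))
r=ray("top",[(304,197)],60)[0];print('vial',r,Rm.T@(r[:2]-t))
E
```

```text
[[522.97190463 418.33617633  60.        ]
 [482.26750784 215.27214781  60.        ]
 [355.8574791  240.27783584  60.        ]
 [398.91450881 440.72421306  60.        ]] [[ 0.98010949  0.19845754]
 [-0.19845754  0.98010949]] [440.00285009 328.65259326] [1.60990689 2.50480805 1.68510959 4.14194914] -11.446774572397075
tab [403.46366609 385.02535293  98.        ] [[233.91715329 267.92541948]] [[220.07713965 188.82222232]]
knob [471.09122065 371.33178276  88.        ] [[241.42189941 233.14338177]] [[253.06387281 191.1333701 ]]
open [450.05472155 267.4401772   94.        ] [[294.26070454 243.38399686]] [[259.11612304 215.98639322]]
openfoot [450.05472155 267.4401772   60.        ] [[293.27087291 243.73693825]] [[259.05900209 230.69114805]]
side [[285.09802919 243.55656731]]
side [[214.71294899 248.68089028]]
side [[211.69266013 191.62663254]]
red [581.98823621 425.75351833  55.        ] [119.89081327 123.34760806]
disc [502.33982128 466.8985504   40.        ] [ 33.66110442 147.86741592]
vial [546.32761503 244.27297794  60.        ] [120.95568152 -61.60031029]
```

Request:
carry_out --dr '[[0,0,0.024],[0,0,0.024],[0,0,0.024],[0,0,0.024],[0,0,0.024]]' --translation '[[32,-37,0],[32,-37,0],[32,-37,0],[32,-37,0],[32,-37,0]]' --jaw '[0.2,0.2,0.2,0.2,0.2]' --newtons 20

```text
time_s: 0.65
position: [358.9, 430.6, 218.9]
tool_rot: [0.768, 0.641, -0.003, -0.0]
ft_force: [0.8, 0.6, -0.3]
opening: 0.802
```

Request:
carry_out --dr '[[0,0,-0.02],[0,0,0],[0,0,0],[0,0,0],[0,0,0]]' --translation '[[15,-15,-12],[15,-15,-12],[14,-15,-12],[0,0,-12],[0,0,0]]' --jaw '[0.2,0.2,0.2,0.2,0.2]'

```text
time_s: 1.15
position: [409.5, 376.9, 168.4]
tool_rot: [0.778, 0.628, -0.003, 0.0]
ft_force: [-1.1, -0.1, 0.2]
opening: 0.799
```

Run:
```python
from h import *
s=get_state(); im=capture("wrist"); cv2.imwrite("pics/w1.png",im[:,:,::-1]); print(s['position'],s['tool_rot'],s['ft_force'])
Rm=np.array([[.98011,.19846],[-.19846,.98011]]);t=np.array([440,328.65])
for p in [(-57,60,102),(-57,36,102),(-47,48,98),(65,-105,60),(-65,-105,60),(-65,105,60),(65,105,60),(-19,89,102),(-19,7,102),(22,-58,60)]:
    p=np.array(p,float); w=np.r_[Rm@p[:2]+t,p[2]]; print(p,proj("wrist",w,s))
```

```text
[409.53489387 376.91734718 168.41054653] [ 7.78489309e-01  6.27652581e-01 -2.56077606e-03  2.77224993e-04] [-1.13244396 -0.12565854  0.19455082]
[-57.  60. 102.] [[302.72893688 206.01117552]]
[-57.  36. 102.] [[270.54733719 206.41821935]]
[-47.  48.  98.] [[286.59235665 217.7588143 ]]
[  65. -105.   60.] [[133.23015916 317.77940895]]
[ -65. -105.   60.] [[113.24120028 189.20264092]]
[-65. 105.  60.] [[350.80707272 185.59140443]]
[ 65. 105.  60.] [[344.26604245 316.89725978]]
[-19.  89. 102.] [[339.59496964 253.15688084]]
[-19.   7. 102.] [[234.3100784  254.43683696]]
[ 22. -58.  60.] [[174.5592147  278.71614148]]
```

View pics/w1.png

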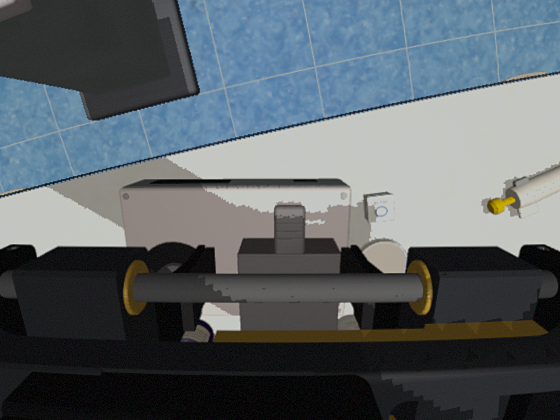

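Run:
```python
from h import *
import cv2
s=get_state()
im=cv2.imread("pics/w1.png"); cv2.imwrite("pics/w1c.png",cv2.resize(im[170:270,100:370],None,fx=2.9,fy=5,interpolation=cv2.INTER_CUBIC))
W=ray("wrist",[(126,196),(343,195),(123,187),(350,186)],60,s);print(W)
X=np.array([(605,510),(182,430),(236,200),(655,280)],float)
V=ray("top",np.c_[170+X[:,0]/4.5,165+X[:,1]/4.2],60);print(V)
print(np.linalg.norm(W[0]-W[1]),np.linalg.norm(V[0]-V[1]),np.linalg.norm(V[1]-V[2]),np.linalg.norm(W[2]-W[3]))
print(ray("wrist",[(275,206),(305,206)],102,s))
```

```text
[[364.39985467 247.9406966   60.        ]
 [404.58100593 436.83821534  60.        ]
 [356.05598241 247.92632783  60.        ]
 [397.96204066 444.14809522  60.        ]]
[[363.54240763 245.60001055  60.        ]
 [403.63213319 435.41693468  60.        ]
 [514.61906624 411.95093743  60.        ]
 [474.4667833  221.34915225  60.        ]]
193.12378803269115 194.0042545429208 113.44052333870587 200.64670372505478
[[392.2735686  378.74694099 102.        ]
 [397.01323016 400.69899723 102.        ]]
```

View pics/w1c.png

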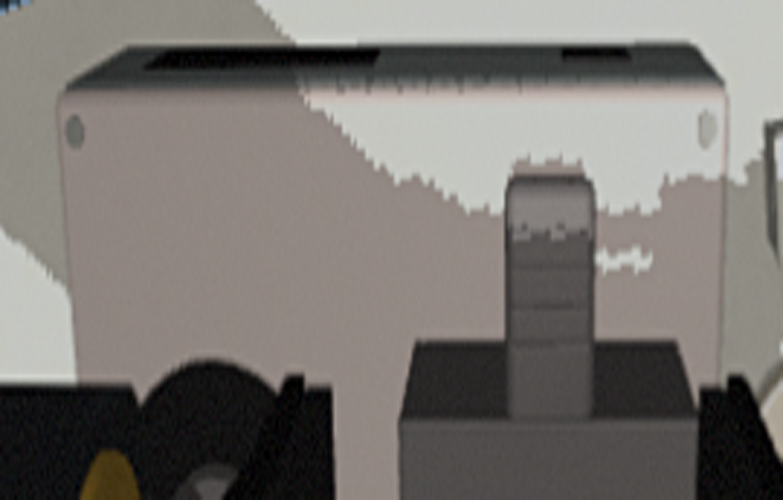

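Request:
carry_out --dr '[[0,0,0],[0,0,0],[0,0,0],[0,0,0],[0,0,0]]' --translation '[[-2.5,5,-15],[-2.5,5,-20],[0,0,-20],[0,0,-20],[0,0,-8]]' --jaw '[0.2,0.2,0.3,0.4,0.4]'

```text
time_s: 1.7
position: [400.4, 395.3, 83.8]
tool_rot: [0.776, 0.631, 0.0, -0.001]
ft_force: [0.5, 0.4, -0.4]
opening: 0.639
```

Run:
```python
from h import *
s=get_state(); print(s['position'],s['tool_rot'],s['ft_force'],s['opening'])
```

```text
[400.37758937 395.34629077  83.8355399 ] [ 7.75727317e-01  6.31066616e-01  2.99162062e-04 -1.40204659e-03] [ 0.45269302  0.4213811  -0.3956241 ] 0.6387475031314244
```

Request:
carry_out --dr '[[0,0,0],[0,0,0],[0,0,0],[0,0,0],[0,0,0]]' --translation '[[3.5,-8,-4],[0,0,0],[0,0,0],[0,0,0],[0,0,0]]' --jaw '[0.4,0.4,0.4,0.4,0.4]'

```text
time_s: 2.2
position: [403.4, 388.8, 80.7]
tool_rot: [0.775, 0.632, 0.001, -0.002]
ft_force: [0.9, -0.2, 0.5]
opening: 0.599
```

Close enough (the jaw self-centres within 1–2 mm); I close on the tab.

Request:
carry_out --dr '[[0,0,0],[0,0,0],[0,0,0],[0,0,0],[0,0,0]]' --translation '[[0.8,-1.5,-1.5],[0,0,0],[0,0,0],[0,0,0],[0,0,0]]' --jaw '[0.6,0.7,0.8,0.85,0.85]' --newtons 10

```text
time_s: 2.7
position: [404.7, 387.1, 80.2]
tool_rot: [0.775, 0.632, 0.001, -0.002]
ft_force: [-1.0, -1.0, 2.7]
opening: 0.271
```

Run:
```python
from h import *
s=get_state(); print(s['position'],s['tool_rot'],s['ft_force'],s['opening']*87)
im=capture("side"); cv2.imwrite("pics/s2.png",cv2.resize(im[100:300,120:340,::-1],None,fx=3,fy=3))
```

```text
[404.69595224 387.08312914  80.15980398] [ 0.77521908  0.63168818  0.0014162  -0.00184748] [-1.04489636 -0.95435188  2.66660071] 23.54031162551727
```

View pics/s2.png

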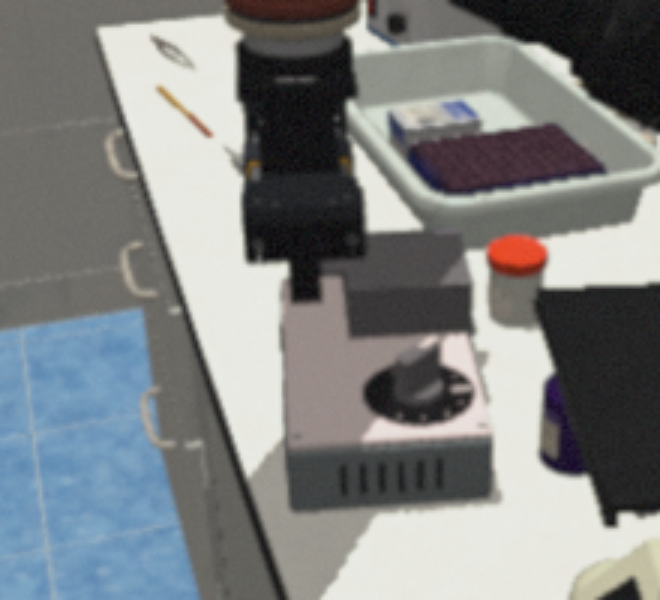

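Request:
carry_out --dr '[[0,0,0],[0,0,0],[0,0,0],[0,0,0],[0,0,0]]' --translation '[[4.3,-0.9,11.2],[5.3,-1.1,10.7],[6.4,-1.3,10.1],[7.2,-1.5,9.4],[8.2,-1.7,8.6]]' --jaw '[0.85,0.85,0.85,0.85,0.85]'

```text
time_s: 3.25
position: [438.4, 379.8, 133.6]
tool_rot: [0.775, 0.632, 0.001, -0.002]
ft_force: [3.3, 0.5, -5.4]
opening: 0.274
```

```bash
cat > arc.py <<'E'
from h import *
s=get_state(); g=s['position']+R.from_quat(s['tool_rot']).apply([0,0,-19])
h=np.array([439.7,329.7]); d=g[:2]-h
u=d@[.9785,-.2062]-67; v=d@[.2062,.9785]; z=g[2]-60
print("u %.1f v %.1f z %.1f r %.1f theta %.3f"%(u,v,z,np.hypot(u,z),np.arctan2(38,-114)-np.arctan2(z,u)),s['position'].round(1),s['tool_rot'].round(4),s['ft_force'].round(1),s['wrist_torque'].round(2),s['opening']*87,s['time_s'],(s['qvel']).round(3))
E
python3 arc.py
```

```text
u -78.6 v 48.6 z 92.6 r 121.5 theta 0.545 [438.4 379.8 133.6] [ 0.7752  0.6318  0.0013 -0.0016] [ 3.3  0.5 -5.4] [ 0.08 -0.66 -0.12] 23.828036920278667 3.25 [ 0.098  0.023  0.06  -0.229 -0.008  0.205  0.143]
```

Request:
carry_out --dr '[[0,0,0],[0,0,0],[0,0,0],[0,0,0],[0,0,0]]' --translation '[[10.3,-2.2,6.3],[10,-2.1,5.8],[10.7,-2.2,5],[11.1,-2.3,4.0],[11.4,-2.4,2.8]]' --jaw '[0.85,0.85,0.85,0.85,0.85]'

```text
time_s: 3.75
position: [496.0, 367.4, 160.5]
tool_rot: [0.775, 0.632, 0.001, -0.002]
ft_force: [-0.8, 0.6, -5.0]
opening: 0.277
```

```bash
python3 arc.py
```

```text
u -19.6 v 48.4 z 119.5 r 121.1 theta 1.087 [496.  367.4 160.5] [ 0.7752  0.6318  0.0009 -0.002 ] [-0.8  0.6 -5. ] [ 0.06  0.05 -0.07] 24.128239618195206 3.75 [ 0.143  0.153  0.056 -0.24  -0.051  0.1    0.197]
```

Request:
carry_out --dr '[[0,0,0],[0,0,0],[0,0,0],[0,0,0],[0,0,0]]' --translation '[[11.7,-2.5,0.3],[11.7,-2.5,-0.2],[11.7,-2.5,-1.2],[11.5,-2.4,-2.4],[11.2,-2.4,-3.4]]' --jaw '[0.85,0.85,0.85,0.85,0.85]'

```text
time_s: 4.25
position: [558.5, 354.1, 152.2]
tool_rot: [0.775, 0.632, 0.0, -0.002]
ft_force: [-2.8, 1.4, -4.1]
opening: 0.272
```

```bash
python3 arc.py
python3 - <<'E'
from h import *
im=capture("side"); cv2.imwrite("pics/s3.png",cv2.resize(im[60:280,150:370,::-1],None,fx=2.7,fy=2.7))
E
```

```text
u 44.3 v 48.3 z 111.2 r 119.6 theta 1.628 [558.5 354.1 152.2] [ 0.775   0.6319  0.     -0.0024] [-2.8  1.4 -4.1] [ 0.16  0.67 -0.04] 23.70552982229671 4.25 [ 0.145  0.213  0.024 -0.189 -0.071 -0.001  0.179]
```

View pics/s3.png

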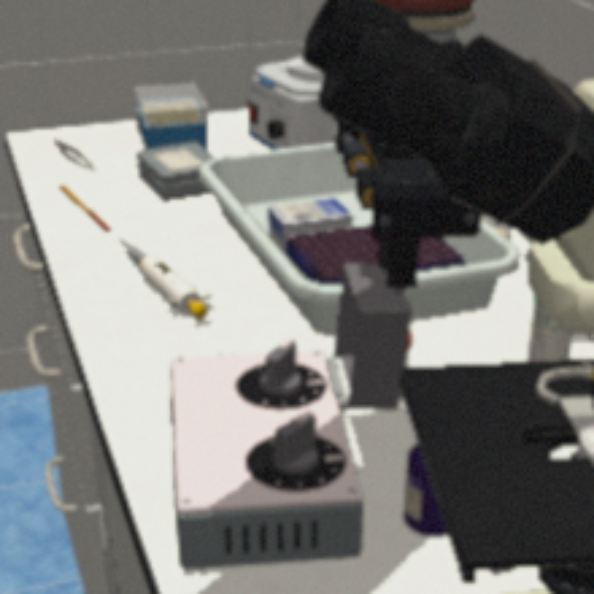

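Request:
carry_out --dr '[[0,0,0],[0,0,0],[0,0,0],[0,0,0],[0,0,0]]' --translation '[[0,0,0],[0,0,0],[0,0,0],[0,0,10],[-5,0,20]]' --jaw '[0.6,0.5,0.4,0.4,0.4]'

```text
time_s: 4.8
position: [555.4, 352.8, 180.7]
tool_rot: [0.776, 0.631, -0.001, -0.001]
ft_force: [-0.8, -0.3, 0.7]
opening: 0.58
```

```bash
python3 arc.py
python3 - <<'E'
from h import *
im=capture("side"); cv2.imwrite("pics/s4.png",cv2.resize(im[60:280,150:370,::-1],None,fx=2.7,fy=2.7))
E
```

```text
u 41.5 v 46.4 z 139.7 r 145.7 theta 1.538 [555.4 352.8 180.7] [ 7.755e-01  6.313e-01 -6.000e-04 -1.500e-03] [-0.8 -0.3  0.7] [0.09 0.02 0.02] 50.44266342954805 4.8 [-0.074 -0.241  0.014 -0.132  0.064  0.363 -0.093]
```

View pics/s4.png

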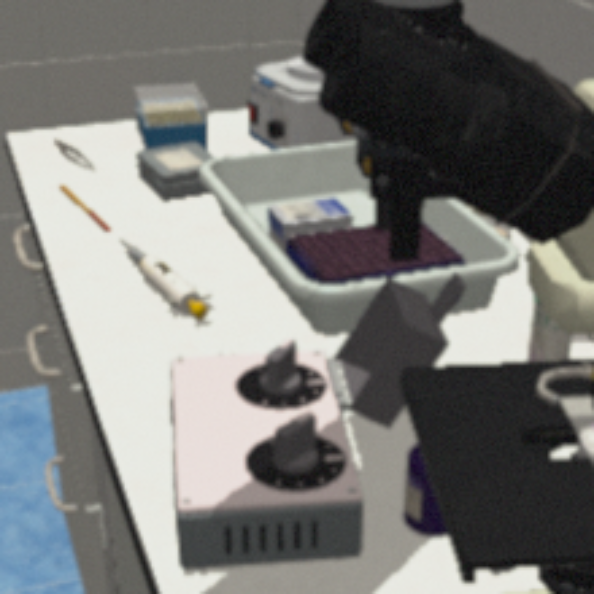

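Request:
carry_out --dr '[[0,0,0],[0,0,0],[0,0,0],[0,0,0],[0,0,0]]' --translation '[[-20,5,5],[-20,5,0],[-20,4,0],[-4,1,0],[0,0,0]]' --jaw '[0.4,0.4,0.4,0.4,0.4]'

```text
time_s: 5.35
position: [491.9, 370.9, 198.1]
tool_rot: [0.775, 0.632, 0.007, -0.002]
ft_force: [0.4, 0.4, -0.0]
opening: 0.6
```

Request:
carry_out --dr '[[0,0,0],[0,0,0],[0,0,0],[0,0,0],[0,0,0]]' --translation '[[0,0,0],[0,0,0],[0,0,0],[0,0,0],[0,0,0]]' --jaw '[0.4,0.4,0.4,0.4,0.4]'

```text
time_s: 5.85
position: [495.1, 369.2, 198.5]
tool_rot: [0.776, 0.63, 0.008, -0.001]
ft_force: [0.5, 0.3, 0.5]
opening: 0.601
```

```bash
python3 arc.py
python3 - <<'E'
from h import *
s=get_state(); im=capture("wrist"); cv2.imwrite("pics/w5.png",im[:,:,::-1]); cv2.imwrite("pics/w5c.png",cv2.resize(im[130:250,200:360,::-1],None,fx=5,fy=5,interpolation=cv2.INTER_CUBIC))
im=capture("side"); cv2.imwrite("pics/s5.png",cv2.resize(im[60:280,150:370,::-1],None,fx=2.7,fy=2.7))
np.savez("s5.npz",position=s['position'],tool_rot=s['tool_rot'])
c,sn=.9785,.2062
for p in [(22,48,60),(22,48,94),(22,-58,60),(-65,-105,60),(-65,105,60),(65,105,60)]:
    w=[439.7+c*p[0]+sn*p[1],329.7-sn*p[0]+c*p[1],p[2]];print(p,proj("wrist",w,s))
E
```

```text
u -21.1 v 49.9 z 157.5 r 158.9 theta 1.116 [495.1 369.2 198.5] [ 0.7762  0.6305  0.0078 -0.001 ] [0.5 0.3 0.5] [-0.01 -0.04  0.  ] 52.248283759797836 5.85 [ 0.005  0.006  0.004 -0.001 -0.     0.     0.001]
(22, 48, 60) [[273.36501675 181.35447923]]
(22, 48, 94) [[273.43077977 187.69190392]]
(22, -58, 60) [[163.55843268 181.78187511]]
(-65, -105, 60) [[105.32031468  87.81646901]]
(-65, 105, 60) [[336.42132731  85.95329517]]
(65, 105, 60) [[330.40800096 224.01112462]]
```

View pics/w5.png

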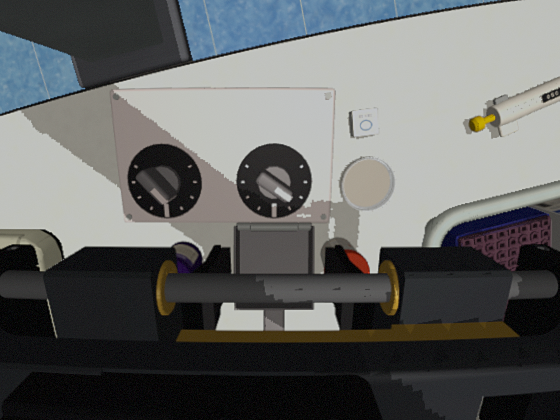

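View pics/w5c.png

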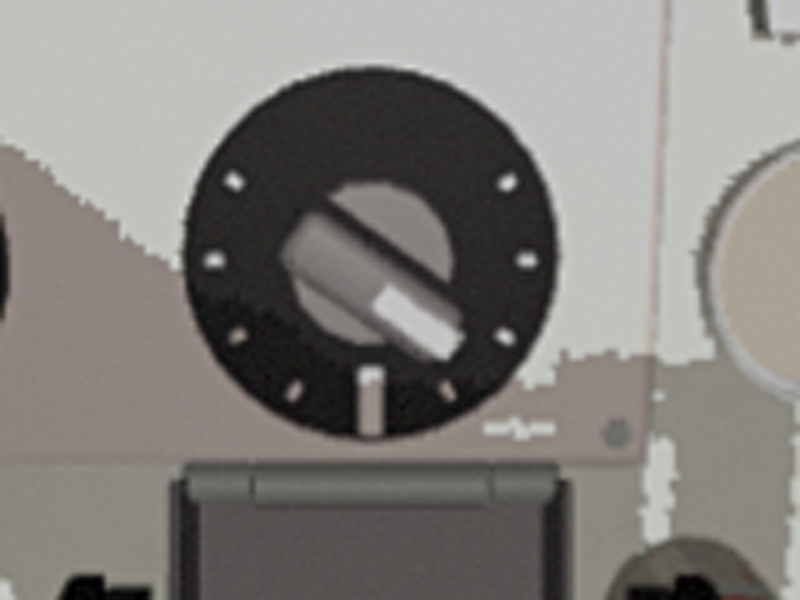

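View pics/s5.png

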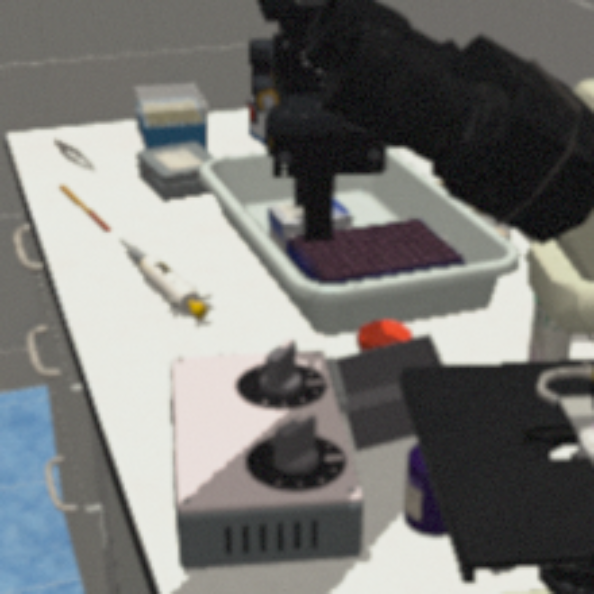

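```bash
cat > delta.py <<'E'
from h import *
import sys
x,y,z,yaw=map(float,sys.argv[1:5])
s=get_state(); a=np.radians(yaw)/2
T=R.from_quat([np.cos(a),np.sin(a),0,0]); d=T*R.from_quat(s['tool_rot']).inv()
if d.magnitude()>np.pi/2: pass
X=R.from_quat(s['tool_rot']).as_matrix()
print("pos",s['position'].round(1),"yaw",np.degrees(np.arctan2(X[1,0],X[0,0])).round(2),"dpos",(np.array([x,y,z])-s['position']).round(1),"drot",d.as_rotvec().round(3),"F",s['ft_force'].round(1),"M",s['wrist_torque'].round(2),"open",round(s['opening']*87,1),"t",s['time_s'],'q',s['joint_pos'].round(2))
E
python3 delta.py 470.5 372.8 150 133.1
```

```text
pos [495.  369.3 198.5] yaw 78.18 dpos [-24.5   3.5 -48.5] drot [-0.016  0.004  0.959] F [-0.6 -0.9  1.2] M [ 0.1   0.04 -0.05] open 51.8 t 5.95 q [-0.91  0.27  0.24  1.61 -0.07  1.26  0.71]
```

Request:
carry_out --dr '[[-0.01,0.002,0.14],[0,0,0.14],[0,0,0.14],[0,0,0.14],[0,0,0.14]]' --translation '[[-6,1,-10],[-6,1,-10],[-5,0,-10],[0,0,-5],[0,0,0]]' --jaw '[0.4,0.4,0.4,0.4,0.4]'

```text
time_s: 6.45
position: [477.5, 371.5, 162.1]
tool_rot: [0.503, 0.865, 0.004, 0.0]
ft_force: [-0.3, 0.3, 0.3]
opening: 0.604
```

```bash
python3 delta.py 470.5 372.8 150 133.1
```

```text
pos [477.5 371.5 162.1] yaw 119.66 dpos [ -7.    1.3 -12.1] drot [-0.008  0.003  0.235] F [-0.3  0.3  0.3] M [0.03 0.04 0.01] open 52.6 t 6.45 q [-0.85  0.27  0.13  1.67 -0.04  1.19  1.39]
```

Request:
carry_out --dr '[[-0.006,0.002,0.1],[0,0,0.05],[0,0,0],[0,0,0],[0,0,0]]' --translation '[[-4,1,-6],[-3,0,-5],[0,0,0],[0,0,0],[0,0,0]]' --jaw '[0.4,0.4,0.4,0.4,0.4]'

```text
time_s: 6.95
position: [470.6, 372.2, 150.7]
tool_rot: [0.433, 0.901, 0.001, 0.0]
ft_force: [-0.3, 0.8, -0.7]
opening: 0.603
```

```bash
python3 delta.py 470.5 372.8 71 133.1
python3 - <<'E'
from h import *
s=get_state(); im=capture("wrist"); cv2.imwrite("pics/w6.png",im[:,:,::-1])
c,sn=.9785,.2062
def f(p): return [439.7+c*p[0]+sn*p[1],329.7-sn*p[0]+c*p[1],p[2]]
print(proj("wrist",[f((22,48,94)),f((22,48,60))],s))
np.savez("s6.npz",position=s['position'],tool_rot=s['tool_rot'])
im=capture("side"); cv2.imwrite("pics/s6.png",cv2.resize(im[60:280,150:370,::-1],None,fx=2.7,fy=2.7))
E
```

```text
pos [470.6 372.2 150.7] yaw 128.69 dpos [ -0.1   0.6 -79.7] drot [-0.001  0.001  0.077] F [-0.3  0.8 -0.7] M [ 0.05  0.04 -0.04] open 52.4 t 6.95 q [-0.84  0.28  0.11  1.69 -0.03  1.17  1.53]
[[276.54975218 232.92670647]
 [276.65134531 220.21441125]]
```

View pics/w6.png

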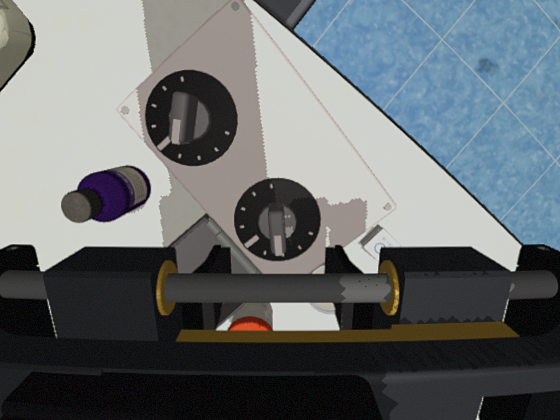

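View pics/s6.png

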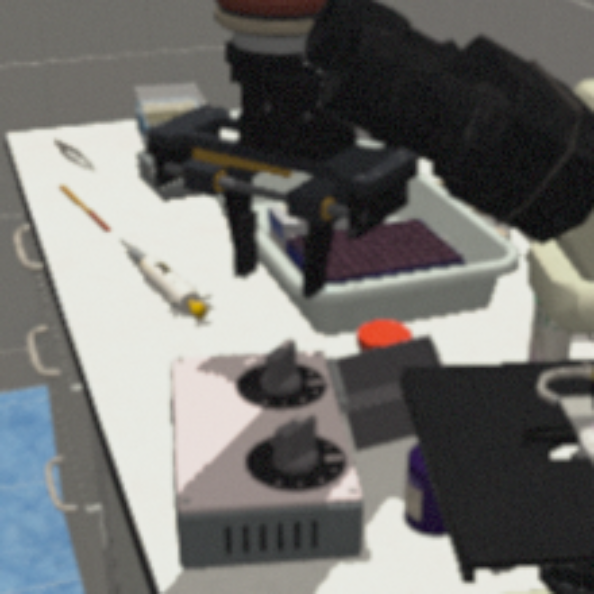

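Run:
```python
import cv2
im=cv2.imread("pics/w6.png"); cv2.imwrite("pics/w6c.png",cv2.resize(im[172:272,215:340],None,fx=6,fy=6,interpolation=cv2.INTER_CUBIC))
```

```text
(no output)
```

View pics/w6c.png

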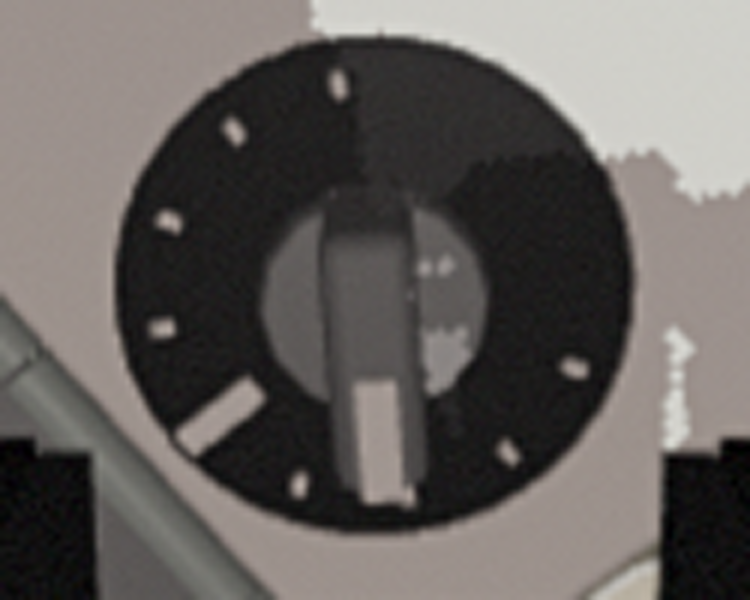

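Request:
carry_out --dr '[[0,0,0.045],[0,0,0],[0,0,0],[0,0,0],[0,0,0]]' --translation '[[0,0.5,-15],[0,0,-20],[0,0,-20],[0,0,-8],[0,0,0]]' --jaw '[0.4,0.4,0.4,0.4,0.4]'

```text
time_s: 7.55
position: [472.1, 373.6, 88.2]
tool_rot: [0.413, 0.911, 0.003, 0.001]
ft_force: [1.0, 0.7, 1.1]
opening: 0.599
```

```bash
python3 delta.py 470.5 372.8 72 131.5
```

```text
pos [472.1 373.6  88.2] yaw 131.2 dpos [ -1.6  -0.8 -16.2] drot [-0.004  0.005  0.005] F [1.  0.7 1.1] M [0.11 0.09 0.02] open 52.1 t 7.55 q [-0.83  0.34  0.1   1.75 -0.04  1.05  1.58]
```

Request:
carry_out --dr '[[-0.004,0.005,0.005],[0,0,0],[0,0,0],[0,0,0],[0,0,0]]' --translation '[[-1.6,-0.8,-8],[0,0,-5],[0,0,0],[0,0,0],[0,0,0]]' --jaw '[0.4,0.4,0.5,0.6,0.6]'

```text
time_s: 8.05
position: [471.6, 373.8, 76.9]
tool_rot: [0.411, 0.912, 0.001, 0.0]
ft_force: [0.5, -0.5, -0.2]
opening: 0.44
```

```bash
python3 delta.py 470.5 372.8 72 131.5
```

```text
pos [471.6 373.8  76.9] yaw 131.48 dpos [-1.1 -1.  -4.9] drot [-0.002  0.002  0.   ] F [ 0.5 -0.5 -0.2] M [0.04 0.06 0.01] open 38.3 t 8.05 q [-0.83  0.35  0.1   1.76 -0.04  1.03  1.58]
```

Request:
carry_out --dr '[[0,0,0],[0,0,0],[0,0,0],[0,0,0],[0,0,0]]' --translation '[[-1,-1,-4],[0,0,0],[0,0,0],[0,0,0],[0,0,0]]' --jaw '[0.6,0.7,0.8,0.95,0.95]' --newtons 15

```text
time_s: 8.55
position: [471.4, 372.3, 73.3]
tool_rot: [0.411, 0.912, 0.002, 0.001]
ft_force: [-2.3, 2.0, 0.7]
opening: 0.134
```

Request:
carry_out --dr '[[0,0,0],[0,0,0],[0,0,0],[0,0,0],[0,0,0]]' --translation '[[0,0,0],[0,0,0],[0,0,0],[0,0,0],[0,0,0]]' --jaw '[0.95,0.95,0.95,0.95,0.95]'

```text
time_s: 9.05
position: [471.3, 372.3, 73.3]
tool_rot: [0.411, 0.912, 0.002, 0.001]
ft_force: [-0.4, 0.3, -0.3]
opening: 0.133
```

```bash
python3 delta.py 470.5 372.8 72 78.1
```

```text
pos [471.3 372.3  73.3] yaw 131.46 dpos [-0.8  0.5 -1.3] drot [-0.001  0.004 -0.931] F [-0.4  0.3 -0.3] M [-0.01  0.05 -0.02] open 11.6 t 9.05 q [-0.82  0.35  0.1   1.76 -0.04  1.02  1.58]
```

Request:
carry_out --dr '[[0,0,-0.1],[0,0,-0.1],[0,0,-0.1],[0,0,-0.1],[0,0,-0.1]]' --translation '[[0,0,0],[0,0,0],[0,0,0],[0,0,0],[0,0,0]]' --jaw '[0.95,0.95,0.95,0.95,0.95]'

```text
time_s: 9.55
position: [471.3, 372.6, 73.3]
tool_rot: [0.63, 0.776, 0.002, 0.001]
ft_force: [-0.2, 0.3, -1.0]
opening: 0.137
```

```bash
python3 delta.py 471.2 372.3 73.3 78.1
```

```text
pos [471.3 372.6  73.3] yaw 101.83 dpos [-0.1 -0.3 -0. ] drot [-0.     0.004 -0.414] F [-0.2  0.3 -1. ] M [ 0.01 -0.04  0.04] open 11.9 t 9.55 q [-0.9   0.35  0.19  1.77 -0.07  1.02  1.09]
```

Request:
carry_out --dr '[[0,0,-0.09],[0,0,-0.09],[0,0,-0.09],[0,0,-0.05],[0,0,0]]' --translation '[[0,0,0],[0,0,0],[0,0,0],[0,0,0],[0,0,0]]' --jaw '[0.95,0.95,0.95,0.95,0.95]'

```text
time_s: 10.05
position: [471.2, 372.7, 73.3]
tool_rot: [0.751, 0.66, 0.001, 0.002]
ft_force: [0.1, -0.7, -0.3]
opening: 0.141
```

```bash
python3 delta.py 471.2 372.3 73.3 78.1
```

```text
pos [471.2 372.7  73.3] yaw 82.57 dpos [-0.  -0.4 -0. ] drot [ 0.001  0.004 -0.078] F [ 0.1 -0.7 -0.3] M [-0.07 -0.05 -0.02] open 12.3 t 10.05 q [-0.95  0.36  0.24  1.77 -0.09  1.02  0.77]
```

Request:
carry_out --dr '[[0,0,-0.06],[0,0,-0.015],[0,0,0],[0,0,0],[0,0,0]]' --translation '[[0,0,0],[0,0,0],[0,0,0],[0,0,0],[0,0,0]]' --jaw '[0.95,0.95,0.95,0.95,0.95]'

```text
time_s: 10.55
position: [471.2, 372.8, 73.4]
tool_rot: [0.774, 0.633, 0.001, 0.002]
ft_force: [-0.3, -1.0, 0.2]
opening: 0.14
```

```bash
python3 delta.py 471.2 372.3 73.3 78.1
```

```text
pos [471.2 372.8  73.4] yaw 78.61 dpos [-0.  -0.5 -0.1] drot [ 0.001  0.004 -0.009] F [-0.3 -1.   0.2] M [-0.04 -0.05 -0.02] open 12.2 t 10.55 q [-0.95  0.36  0.25  1.77 -0.1   1.02  0.71]
```

Request:
carry_out --dr '[[0,0,-0.008],[0,0,0],[0,0,0],[0,0,0],[0,0,0]]' --translation '[[0,0,0],[0,0,0],[0,0,0],[0,0,0],[0,0,0]]' --jaw '[0.95,0.95,0.7,0.6,0.5]'

```text
time_s: 11.05
position: [471.1, 373.0, 73.4]
tool_rot: [0.776, 0.631, 0.001, 0.001]
ft_force: [-0.0, 0.9, -0.4]
opening: 0.325
```

Request:
carry_out --dr '[[0,0,0],[0,0,0],[0,0,0],[0,0,0],[0,0,0]]' --translation '[[0,0,20],[0,0,20],[5,-1,25],[8,-2,20],[8,-2,0]]' --jaw '[0.4,0.4,0.4,0.4,0.4]'

```text
time_s: 11.55
position: [490.5, 368.1, 160.6]
tool_rot: [0.775, 0.632, 0.0, 0.001]
ft_force: [0.8, 0.2, 0.3]
opening: 0.594
```

Request:
carry_out --dr '[[0,0,0],[0,0,0],[0,0,0],[0,0,0],[0,0,0]]' --translation '[[0,0,0],[0,0,0],[0,0,0],[0,0,0],[0,0,0]]' --jaw '[0.4,0.4,0.4,0.4,0.4]'

```text
time_s: 12.05
position: [489.5, 367.0, 157.1]
tool_rot: [0.775, 0.632, -0.002, 0.001]
ft_force: [-0.4, 0.8, 0.4]
opening: 0.596
```

```bash
python3 delta.py 471.2 372.3 73.3 78.1;  python3 - <<'E'
from h import *
s=get_state(); im=capture("wrist"); cv2.imwrite("pics/w7.png",im[:,:,::-1])
c,sn=.9785,.2062
def f(p): return [439.7+c*p[0]+sn*p[1],329.7-sn*p[0]+c*p[1],p[2]]
p=proj("wrist",[f((22,48,94)),f((22,48,60))],s);print(p)
a,b=(p[1]-[70,55]).astype(int)
print(a,b)
cv2.imwrite("pics/w7c.png",cv2.resize(im[b:b+100,a:a+130,::-1],None,fx=6,fy=6,interpolation=cv2.INTER_CUBIC))
np.savez("s7.npz",position=s['position'],tool_rot=s['tool_rot'])
E
```

```text
pos [489.5 367.  157.1] yaw 78.33 dpos [-18.3   5.3 -83.8] drot [ 0.005 -0.001 -0.004] F [-0.4  0.8  0.4] M [ 0.02 -0.01  0.01] open 51.8 t 12.05 q [-0.94  0.3   0.28  1.66 -0.08  1.2   0.72]
[[279.76790131 205.15300967]
 [279.63857931 196.04578511]]
209 141
```

View pics/w7.png

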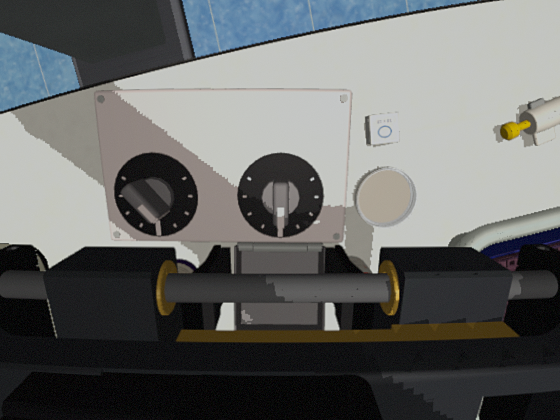

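View pics/w7c.png

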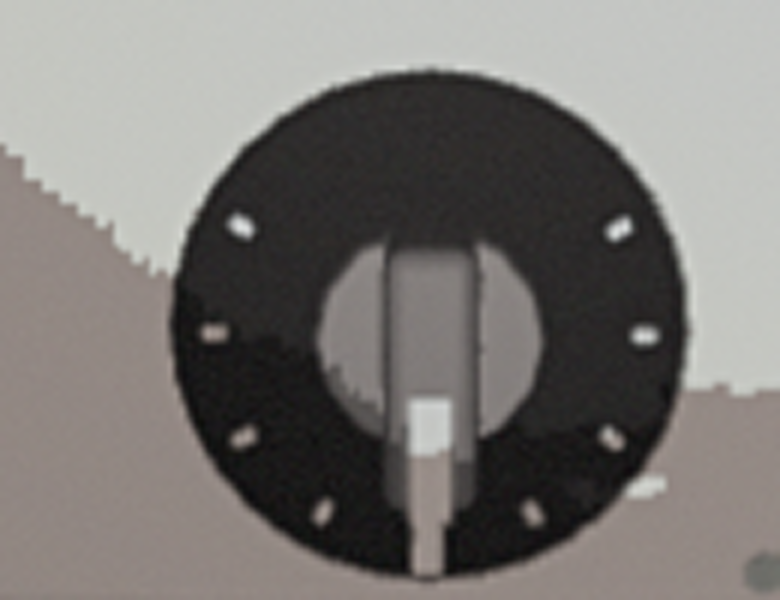

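Request:
carry_out --dr '[[0,0,0],[0,0,0],[0,0,0],[0,0,0],[0,0,0]]' --translation '[[0,10,20],[0,20,20],[0,30,10],[0,30,0],[0,10,0]]' --jaw '[0.2,0.2,0.2,0.2,0.2]'

```text
time_s: 12.6
position: [488.8, 467.5, 208.1]
tool_rot: [0.776, 0.63, -0.003, 0.002]
ft_force: [-0.8, -0.6, -0.5]
opening: 0.789
```

Request:
carry_out --dr '[[0,0,0],[0,0,0],[0,0,0],[0,0,0],[0,0,0]]' --translation '[[0,0,0],[0,0,0],[0,0,0],[0,0,0],[0,0,0]]' --jaw '[0.2,0.2,0.2,0.2,0.2]'

```text
time_s: 13.1
position: [489.1, 464.4, 206.9]
tool_rot: [0.777, 0.63, -0.005, 0.002]
ft_force: [-0.7, 1.0, 1.3]
opening: 0.799
```

```bash
python3 delta.py 471.2 372.3 73.3 78.1;  python3 - <<'E'
from h import *
im=capture("side"); cv2.imwrite("pics/s8.png",cv2.resize(im[150:270,190:340,::-1],None,fx=5,fy=5,interpolation=cv2.INTER_CUBIC))
im=capture("top"); cv2.imwrite("pics/t8.png",cv2.resize(im[165:305,170:345,::-1],None,fx=4.5,fy=4.2,interpolation=cv2.INTER_CUBIC))
E
```

```text
pos [489.1 464.4 206.9] yaw 78.05 dpos [ -17.9  -92.1 -133.6] drot [ 0.009 -0.004  0.001] F [-0.7  1.   1.3] M [ 0.05 -0.01  0.01] open 69.5 t 13.1 q [-1.01  0.4   0.25  1.42 -0.1   1.34  0.61]
```

View pics/s8.png

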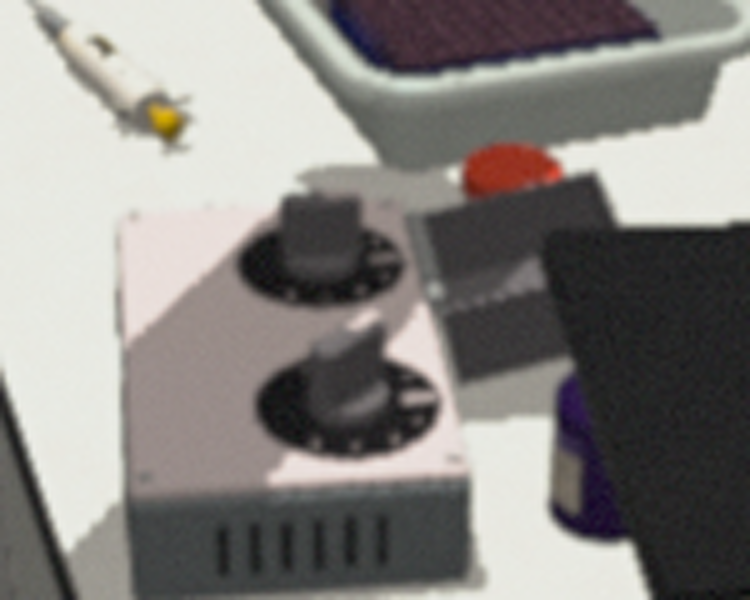

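View pics/t8.png

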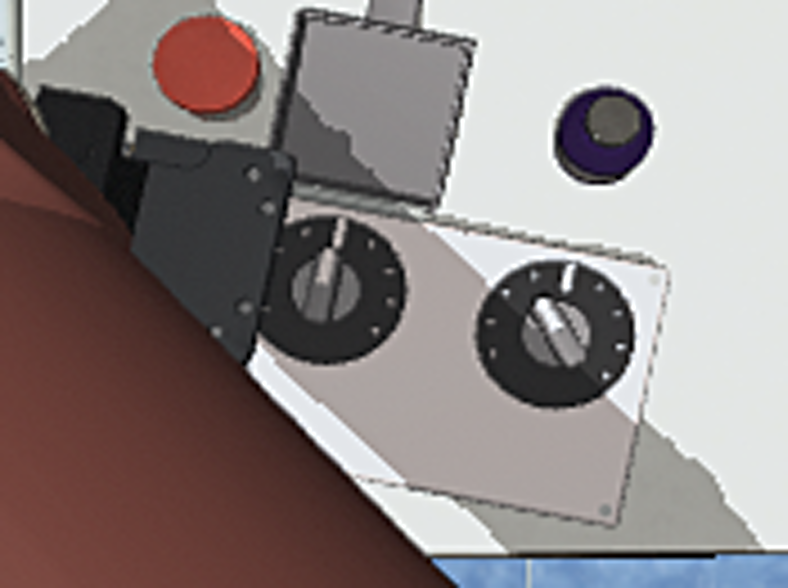

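The side and top views show the hood upside down behind the box, with the red jar where it was. The left pointer is in line with the long tick at crop (335,235). The right knob's pointer is still at crop (545,305), as it was at the start, and the gripper touches nothing.

```bash
python3 -c "
from bench import *
print(hand_in())"
```

```text
the job is handed in; nothing more can be done
None
```

The guard cover is flipped open behind the box and the left knob's pointer stands on the long tick. I handed the job in at about 13 s of the 51 s allowed.

- **Cover:** I pinched the tab, swung it to about 1.63 rad and let go. It fell open by itself and looks the same in a later picture, upside down behind the box. I judged the open position by eye and did not measure the hinge angle.
- **Knob:** I gripped it across the bar and turned it clockwise about 53°. In the wrist picture after release, the pointer line was within about 1° of the long tick; the top view agreed.
- **Other knob and surroundings:** The uncovered knob's pointer looks unchanged between the first and last top views. Nothing else in view was moved, and the red jar behind the box was not hit.
- **Forces:** Every wrist force reading was under 8 N. The arm was clear of everything when I handed in.

The camera estimates of the box's position differed by about 2 mm, and both grips were good with that. No check failed.

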